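# Take the measuring bar out of the half-covered crate for the photo

## Robot

A 6-joint arm with a two-finger parallel gripper is mounted at the origin on the work surface. World frame = base frame: x ahead of the robot, y to its left, z up, the work surface at z = 0. Lengths are in m, angles in rad, forces in N, time in s.
With the tool pointing down it reaches from about 0.35 to 0.775 m from the base axis. Payload 5.5 kg.
Tool frame: the origin (TCP) lies on the centre line of the jaws, within the pads' length; the fingertips stand 22 mm ahead of it and the grasp point (between the pads) lies 3 mm ahead of it (ctrl.tip_extent is the distance from the TCP to the fingertips, in m); z points along the fingers, y is the line along which they close (so a half turn about z gives the same grasp; the last joint's range is limited). The gripper opens to 85 mm and grips with 20 to 120 N. Pads are 22 mm wide; open, the fingers measure 114 mm over their backs; the gripper's body (76 mm by 85 mm) begins 54 mm behind the grasp point. The pads swing forward as they close: fully open they stand 13 mm farther back than shut.
Start: joints at [1.059, 0.313, 0.046, 1.304, 0, 1.431], TCP at [0.209, 0.536, 0.253] pointing down, gripper open.
Joint ranges: [-2.76, 2.76], [-0.86, 1.69], [-1.03, 1.26], [-2.2, 2.34], [-1.47, 1.5], [-3.14, 3.14]. Speed limits (rad/s): [2.57, 2.57, 3.14, 3.14, 3.14, 3.14].

## Interface

Orientations are given as a rotation vector (axis times angle).
In Python, from cell import ctrl gives the robot as it stands.
- The arm moves only by the tool jog_arm, never from a script. Its argument "rows" is a list of rows, each an object with "delta_pos": the shift along the tool's x, y, z in m, a list of three; "turn": the turn about the tool's z in degrees. In form: [{"delta_pos": [x, y, z], "turn": turn}, ...]. A call has 1 to 5 rows; each row shifts and turns the commanded pose from where the row before left it, along the tool's axes as they then stand; what a row does not reach is not made up. A row lasts 1/10 s, in which the tool goes at most 50 mm and 8.59 degrees, less where a joint would pass 70% of its speed; a pose out of reach is approached as far as the arm can. A call with a gripper value outside its range is refused whole. "gripper" is the opening, from -1 (shut) to 1 (fully open), set as the call begins (left out, the last holds). The fingers move at their own pace and stop on an object; "force" is the grip in N (left out, the last holds). Time passes only in rows, so rows that do not move let the fingers close. It gives the time, the measured TCP pose, the force, the opening and the grip force at its end, in the units of the state.
- ctrl.sense(): the state, without advancing time (a new reading comes with each control period).
- ctrl.capture(name): name is "side" or "top"; returns a dict with "frame" (400x640x3 uint8, red, green, blue), "z_map" (400x640 float32, m along the optical axis (not along the pixel's ray), 0 where there is no reading), "mtx" (3x3 intrinsics, pixels), "dist_coeffs" ([k1, k2, p1, p2, k3] as OpenCV has them; the pictures are not rectified), "R" (3x3) and "t" (3): a world point X has camera coordinates R X + t. Camera axes: x right, y down, z forward; pixel columns grow to the right and rows downward; lengths in m; the calibration is good to about 2 mm. A picture is of the moment at which its call begins.
- ctrl.job_done(): hands the job in; it is judged then, once.
The state is a dict: "time_s": time; "joint_pos": joint angles; "qvel": joint speeds; "effort": joint torques, N m; "tool_pos": TCP position; "orientation": TCP orientation; "force": force on the tool from outside, world axes, zero at the start; "moment": the same for the moment, N m; "gripper_width": finger opening in m; "grasp_force": force on a finger pad.
Only numpy, scipy, OpenCV 4.12 (cv2) and the standard library are available. Lean on these libraries where they do the work, as an engineer would, in place of code of your own. Each camera call takes 0.05 s, during which the arm holds its last target. There are 200 camera calls.

## Task

The find on the photo mat is about to be photographed and the picture needs the long wooden measuring bar from the half-covered crate. Take the bar out by tilting it and drawing it end first up through the opening in the crate's top, then hold it level above the mat, a hand's breadth or two up, with its middle over the mat and clear of the bowl. Finish while still holding it there: do not put it down or let go, and leave everything else on the desk and in the crate where it is.

Things in the scene. Friction and masses are not known exactly. Their poses are not given: they have to be found in the camera images.
- bar: the long wooden measuring bar, 320 mm long (its x), 20 mm wide (its y), 30 mm high (its z, up), about 0.12 kg, lying on the crate's floor, roughly along the crate. Origin: centre of its underside; starts with its x axis within 0.1 rad of the crate's x axis
- bar_mid (a point): the centre of the bar, 15 mm above the middle of its underside
- bar_end_a (a point): centre of the bar's end face at its own x = -160 mm; starts under the crate's long cover
- bar_end_b (a point): centre of the bar's end face at its own x = +160 mm; starts below or just short of the narrow lip
- crate: black crate with grey cover plates, fixed to the desk, outside 390 mm long (x), 210 mm wide (y), walls and floor 5 mm thick, walls 105 mm high. Origin: centre of its underside, z up. Two fixed 6 mm plates lie on the walls over the full width (underside z = 105 mm, top 111 mm): a long one from x = -195 to -60 mm and a narrow lip from x = +160 to +195 mm
- crate_opening (a point): centre of the opening between the two cover plates, level with their tops (crate x = +50 mm, z = 111 mm). The opening is 220 mm long (x) by 200 mm wide, shorter than the bar: the bar comes out tilted, its +x end first, up and towards the crate's +x; it may first have to be moved towards -x to clear the lip
- jar: small glass jar, 30 mm across, 40 mm tall, standing inside the crate beside the bar near the lip. Origin: centre of its underside
- mat: black rubber photo mat, 200 x 200 x 3 mm, fixed to the desk; a row of 200 mm tall files stands to its left, at least 180 mm from its middle. Origin: centre of its underside
- bowl: the find: small terracotta bowl, 72 mm across the rim, 45 mm tall, standing on the mat. Origin: centre of its underside
- mug: white mug, 76 mm across, 90 mm tall, beyond the mat. Origin: centre of its underside
- tape: roll of tape lying flat, 90 mm across, 25 mm tall, near the robot. Origin: centre of its underside
- stapler: stapler, 130 x 36 x 46 mm, beyond the mat. Origin: centre of its underside
- calculator: desk calculator, 150 x 105 x 24 mm, beyond the crate. Origin: centre of its underside
- glue: glue bottle, 34 mm across, 100 mm tall, beyond the crate. Origin: centre of its underside
Things that resemble listed ones, but are neither listed nor needed, are in the scene too. Of the things shaped like the bowl, the terracotta one is meant.

How it is judged:
By the outcome, as a careful person would: the job done as asked, in the order asked, and still so for the second after the job is handed in, while the arm keeps its last pose, push and grip.
It also fails if it takes over 53 s, if anything falls off the work surface, if the arm or the gripper's body presses on something with over 40 N, if the wrist force passes 120 N, or if a joint passes its speed limit or range.

## Working session

There is one attempt and no reset: what is moved stays moved. The work goes in short steps, Python scripts to look and compute and a tool call to move; the robot and the scene stay as the last step left them, time stands still between calls to the robot, and variables do not carry over. Pictures are saved under pics/ and viewed, at most 10 in all, crops included, and the job is handed in when it is done.

Besides the shell and the picture viewer there is one more tool, called after "Request:" in YAML: its name, and indented under it one key for each argument. jog_arm: Moves the arm, as the interface text tells. Its arguments: {"type":"object","properties":{"rows":{"type":"array"},"gripper":{"type":"number"},"force":{"type":"number"}},"required":["rows"]}

```bash
mkdir -p pics; ls; python3 - <<'E'
from cell import ctrl
import cv2,numpy as np
for n in("top","side"):
    c=ctrl.capture(n); cv2.imwrite(f"pics/{n}0.png",c["frame"][:,:,::-1]); np.savez(f"{n}0.npz",**c)
    print(n,c["mtx"].tolist(),c["dist_coeffs"],(-c["R"].T@c["t"]).round(3),c["R"].round(3).tolist())
s=ctrl.sense();print(s)
E
```

```text
pics
top [[417.49370938815525, 0.0, 322.39148971024565], [0.0, 417.49370938815525, 197.9513856354588], [0.0, 0.0, 1.0]] [-0.10338771  0.          0.          0.          0.        ] [0.289 0.039 1.194] [[-0.006, -1.0, -0.027], [-0.981, 0.011, -0.195], [0.195, 0.026, -0.98]]
side [[517.4496428708311, 0.0, 319.46185297503405], [0.0, 517.4496428708311, 190.32612483653682], [0.0, 0.0, 1.0]] [0.01823853 0.         0.         0.         0.        ] [ 0.247 -0.864  1.063] [[0.967, -0.256, 0.015], [-0.17, -0.686, -0.708], [0.192, 0.681, -0.706]]
{'time_s': 0.1, 'joint_pos': array([ 1.05937031e+00,  3.13924752e-01,  4.50399083e-02,  1.30357724e+00,
       -1.43943150e-05,  1.43117348e+00]), 'qvel': array([-0.00023094, -0.0019196 ,  0.00228543,  0.00208414, -0.00123403,
        0.00090696]), 'effort': array([ 1.94999018e-03, -4.81725955e+01,  2.99244225e+01,  1.27961478e-02,
       -1.87823143e-04, -1.68112841e-06]), 'tool_pos': array([0.20870506, 0.53531939, 0.25247677]), 'orientation': array([-5.80572786e-01, -3.08695193e+00,  2.48597566e-03]), 'force': array([-0.31296242,  0.06737817,  0.55892015]), 'moment': array([-0.00537475, -0.02387204, -0.02093391]), 'grasp_force': 0.0, 'gripper_width': 0.08523071125006887}
```

View pics/top0.png

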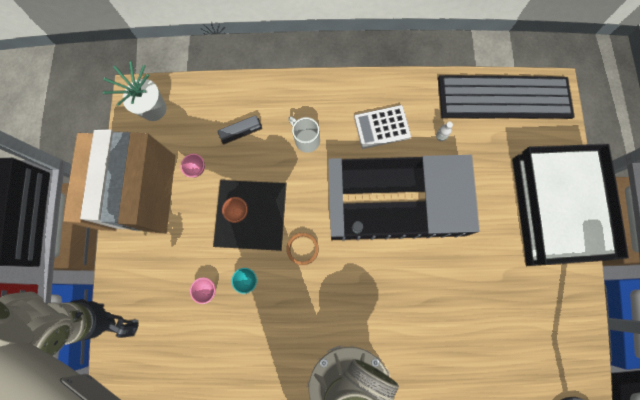

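View pics/side0.png

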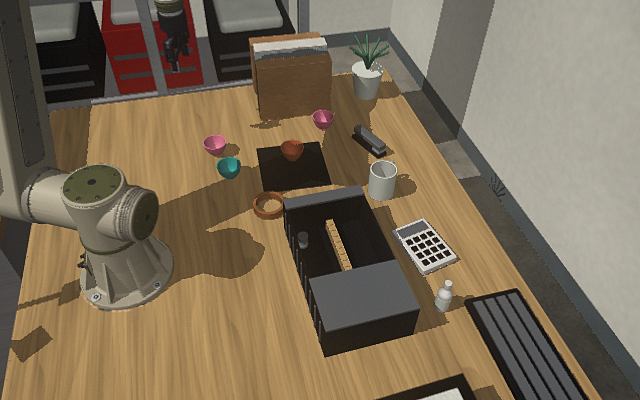

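The top view shows the crate's opening at px x 343–425 with the lip on its left, so crate +x is about world +y. The bar lies at (383,197), the jar at (357,228), the mat's middle at about (250,215) and the terracotta bowl at (235,210). The side view agrees: jar (303,240), bar (338,245).

```bash
cat > h.py <<'E'
import cv2,numpy as np
def cloud(c):
    h,w=c["z_map"].shape
    uv=np.stack(np.meshgrid(np.arange(w),np.arange(h)),-1).reshape(-1,1,2).astype(np.float32)
    n=cv2.undistortPoints(uv,c["mtx"],c["dist_coeffs"]).reshape(h,w,2)
    P=np.dstack([n,np.ones((h,w))])*c["z_map"][...,None]
    return (P-c["t"].ravel())@c["R"]
def rect(P): 
    (x,y),s,a=cv2.minAreaRect(P[:,:2].astype(np.float32)*1000); return (round(x,1),round(y,1)),[round(v,1) for v in s],round(a,2)
E
python3 - <<'E'
from h import *
for n in("top","side"):
    c=dict(np.load(n+"0.npz")); W=cloud(c); hsv=cv2.cvtColor(c["frame"],cv2.COLOR_RGB2HSV); H,S,V=cv2.split(hsv); Z=W[...,2]
    box=lambda x0,x1,y0,y1:(W[...,0]>x0)&(W[...,0]<x1)&(W[...,1]>y0)&(W[...,1]<y1)
    print(n)
    def lab(m,mn=25):
        k,L,st,_=cv2.connectedComponentsWithStats(m.astype(np.uint8))
        for i in range(1,k):
            if st[i,4]>=mn: P=W[L==i]; print("  ",st[i].tolist(),rect(P),"z",np.percentile(P[:,2],[2,50,98]).round(3))
    print("plates");lab((Z>.1)&(Z<.12)&(S<60)&box(.2,.8,-.6,.2),150)
    print("bar");lab((S>60)&(H>8)&(H<30)&(V>80)&(Z>0.01)&(Z<.07)&box(.3,.7,-.4,.1))
    print("mat");lab((V<50)&(abs(Z)<.012)&box(.2,.8,.02,.5),300)
    print("bowl");lab((H<12)&(S>110)&(Z>.008)&(Z<.07)&box(.2,.8,.05,.6))
    print("jar z>.03 in crate");lab((S<80)&(Z>.036)&(Z<.06)&box(.3,.7,-.25,.1),8)
    print("files");lab((Z>.17)&(Z<.23)&box(.3,.8,.3,.8),200)
    print("mug/others");lab((Z>.03)&(Z<.13)&box(.6,.9,-.3,.5),40)
E
```

```text
top
plates
   [525, 146, 39, 118, 534] ((496.9, -506.8), [99.3, 331.3], 74.23) z [0.101 0.111 0.12 ]
   [329, 155, 150, 82, 5312] ((512.9, -146.1), [210.5, 390.5], 0.95) z [0.104 0.111 0.115]
bar
   [343, 192, 82, 11, 696] ((523.9, -104.7), [21.3, 232.0], 0.94) z [0.014 0.035 0.04 ]
   [312, 236, 7, 25, 85] ((379.8, 91.2), [66.9, 16.8], 0.03) z [0.012 0.025 0.029]
mat
   [215, 181, 70, 69, 3561] ((480.5, 281.8), [193.9, 194.0], 86.63) z [-0.001  0.004  0.008]
bowl
   [223, 197, 24, 25, 468] ((488.4, 316.5), [68.6, 67.9], 1.6) z [0.009 0.027 0.051]
jar z>.03 in crate
   [312, 135, 8, 13, 27] ((682.2, 86.0), [5.4, 37.8], 55.05) z [0.037 0.047 0.058]
   [342, 163, 81, 5, 184] ((610.6, -102.4), [4.9, 230.1], 0.31) z [0.037 0.048 0.06 ]
   [353, 221, 10, 10, 83] ((439.1, -27.7), [25.1, 25.6], 89.16) z [0.042 0.046 0.05 ]
   [420, 235, 12, 2, 15] ((409.1, -212.1), [31.0, 3.0], 84.39) z [0.038 0.056 0.06 ]
   [356, 237, 18, 2, 19] ((405.0, -46.0), [3.3, 47.2], 1.26) z [0.044 0.051 0.058]
   [392, 236, 25, 2, 27] ((406.9, -155.1), [3.6, 69.7], 1.07) z [0.037 0.049 0.056]
   [332, 238, 13, 2,
[... 1783 characters left out ...]
286, 2, 7, 12] ((408.2, -191.6), [3.2, 2.4], 76.36) z [0.038 0.047 0.058]
   [309, 300, 3, 6, 11] ((408.2, -230.5), [2.8, 9.9], 9.94) z [0.041 0.046 0.057]
files
   [249, 32, 83, 47, 2916] ((555.3, 622.5), [221.1, 246.9], 87.28) z [0.173 0.196 0.203]
mug/others
   [315, 110, 19, 17, 154] ((628.5, 447.8), [54.9, 77.8], 2.22) z [0.031 0.04  0.049]
   [354, 125, 32, 26, 338] ((736.5, 314.3), [34.3, 124.7], 21.67) z [0.032 0.045 0.051]
   [368, 160, 29, 35, 807] ((707.6, 120.2), [102.6, 75.0], 72.98) z [0.032 0.066 0.093]
   [353, 185, 60, 110, 1287] ((610.5, -124.3), [21.5, 351.3], 0.1) z [0.033 0.095 0.114]
   [435, 280, 17, 26, 237] ((712.1, -288.4), [24.8, 32.8], 84.07) z [0.032 0.071 0.103]
```

```bash
python3 - <<'E'
from h import *
c=dict(np.load("side0.npz")); W=cloud(c); d=np.array([-.0166,1]);o=np.array([.5135,-.146])
cx=(W[...,:2]-o)@d; cy=(W[...,:2]-o)@np.array([-1,-.0166])
m=(abs(cy+.0105)<.007)&(cx>.1)&(cx<.2)&(W[...,2]<.1)
v,u=np.nonzero(m)
for i in np.argsort(cx[m])[::2]: print(u[i],v[i],(cx[m][i]*1000).round(),(cy[m][i]*1000).round(),(W[...,2][m][i]*1000).round(),c["frame"][v[i],u[i]])
im=c["frame"][180:300,270:400,::-1]; cv2.imwrite("pics/crop.png",cv2.resize(im,None,fx=5,fy=5,interpolation=cv2.INTER_CUBIC))
E
```

```text
336 236 102.0 -14.0 34.0 [118  86  55]
334 235 104.0 -9.0 38.0 [175 142  94]
334 236 105.0 -9.0 33.0 [150 115  75]
333 236 105.0 -6.0 33.0 [151 118  75]
332 235 105.0 -4.0 38.0 [179 144  92]
335 235 106.0 -12.0 34.0 [175 141  93]
333 234 110.0 -8.0 36.0 [177 144  92]
334 234 110.0 -11.0 34.0 [176 143  94]
336 232 111.0 -16.0 39.0 [178 143  93]
332 233 114.0 -6.0 35.0 [180 147  99]
331 233 114.0 -4.0 36.0 [185 151  97]
332 232 115.0 -7.0 38.0 [180 146  96]
332 234 115.0 -7.0 30.0 [179 145  95]
331 232 116.0 -4.0 37.0 [184 151 101]
335 232 117.0 -15.0 33.0 [176 142  93]
331 231 119.0 -5.0 38.0 [152 116  76]
332 231 122.0 -9.0 33.0 [185 155  99]
334 231 122.0 -14.0 32.0 [178 145  92]
331 230 124.0 -7.0 36.0 [177 142  93]
332 230 125.0 -10.0 34.0 [121  87  57]
332 229 128.0 -11.0 35.0 [169 136  88]
330 229 128.0 -5.0 36.0 [181 145  96]
331 229 129.0 -8.0 33.0 [179 142  94]
329 228 132.0 -4.0 35.0 [186 153 100]
330 228 133.0 -7.0 34.0 [178 144  93]
333 226 134.0 -15.0 38.0 [181 144  95]
329 227 135.0 -5.0 36.0 [180 145  95]
331 227 136.0 -11.0 33.0 [173 139  91]
330 226 138.0 -8.0 36.0 [1
[... 1729 characters left out ...]
06 190.0 -9.0 59.0 [28 23 20]
324 216 190.0 -7.0 19.0 [26 22 17]
324 210 190.0 -7.0 43.0 [25 21 17]
324 220 190.0 -8.0 3.0 [25 22 18]
323 220 190.0 -5.0 4.0 [27 24 19]
326 214 191.0 -13.0 26.0 [27 23 18]
325 218 191.0 -10.0 10.0 [23 17 13]
324 214 191.0 -7.0 27.0 [29 23 22]
326 210 191.0 -12.0 41.0 [25 21 17]
326 216 191.0 -13.0 17.0 [25 21 18]
325 210 191.0 -10.0 42.0 [29 24 21]
324 205 191.0 -7.0 62.0 [28 25 20]
325 215 191.0 -10.0 21.0 [27 20 15]
326 211 192.0 -13.0 36.0 [30 24 22]
325 219 192.0 -11.0 4.0 [24 23 17]
327 215 192.0 -16.0 19.0 [27 25 19]
323 213 192.0 -5.0 30.0 [29 24 18]
324 219 193.0 -8.0 4.0 [27 23 22]
325 204 193.0 -10.0 63.0 [29 27 20]
324 213 195.0 -8.0 26.0 [27 23 19]
```

View pics/crop.png

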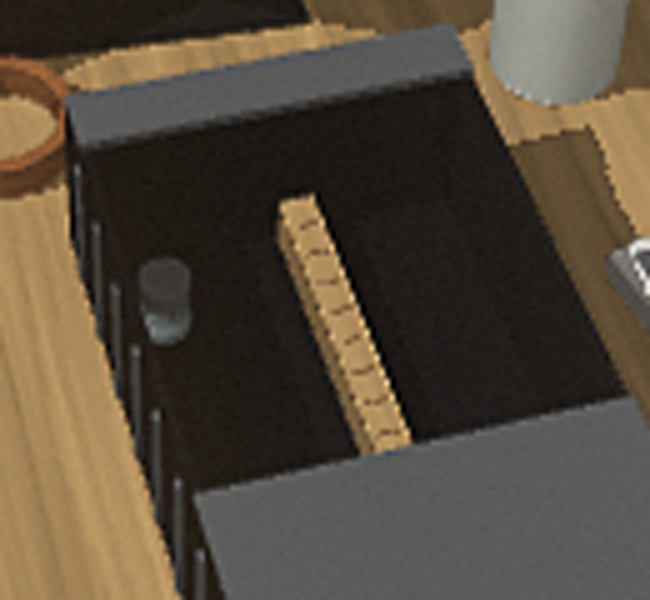

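The crop shows bar end b at (298,195), clear of the far wall. It works out to crate x ≈ 160, right at the lip edge, so the bar middle is at crate x ≈ 0.

```bash
cat >> h.py <<'E'
from scipy.spatial.transform import Rotation as Ro
def go(s,target):
    R=Ro.from_rotvec(s["orientation"]).as_matrix(); p=s["tool_pos"]
    yaw=np.degrees(np.arctan2(R[1,1],R[0,1]))
    print("t",round(s["time_s"],2),"p",p.round(4),"x",R[:,0].round(3),"y",R[:,1].round(3),"yaw_y",yaw.round(2),"q",s["joint_pos"].round(2),"w",round(s["gripper_width"],4),"gf",round(s["grasp_force"],1),"F",s["force"].round(1),"M",s["moment"].round(2))
    if target is not None: print("tool delta",((np.array(target)-p)@R).round(4), "world",(np.array(target)-p).round(4))
E
python3 -c "
from h import *
from cell import ctrl
print(ctrl.tip_extent); go(ctrl.sense(),[.524,-.101,.252])"
```

```text
0.022
t 0.1 p [0.2087 0.5353 0.2525] x [-0.932  0.363  0.   ] y [ 0.363  0.932 -0.002] yaw_y 68.7 q [ 1.06  0.31  0.05  1.3  -0.    1.43] w 0.0852 gf 0.0 F [-0.3  0.1  0.6] M [-0.01 -0.02 -0.02]
tool delta [-0.5249 -0.4783  0.0012] world [ 3.153e-01 -6.363e-01 -5.000e-04]
```

Request:
jog_arm:
  rows:
    - {"delta_pos": [-0.035, -0.032, 0], "turn": 0}
    - {"delta_pos": [-0.035, -0.032, 0], "turn": 0}
    - {"delta_pos": [-0.035, -0.032, 0], "turn": 0}
    - {"delta_pos": [-0.035, -0.032, 0], "turn": 0}
    - {"delta_pos": [-0.035, -0.032, 0], "turn": 0}
  gripper: 0.4
  force: 20

```text
time_s: 0.6
tool_pos: [0.314, 0.3213, 0.253]
orientation: [-0.58, -3.088, 0.001]
force: [1.2, 0.4, 0.1]
gripper_width: 0.0597
grasp_force: 0.0
```

Request:
jog_arm:
  rows:
    - {"delta_pos": [-0.035, -0.032, 0], "turn": 0}
    - {"delta_pos": [-0.035, -0.032, 0], "turn": 0}
    - {"delta_pos": [-0.035, -0.032, 0], "turn": 0}
    - {"delta_pos": [-0.035, -0.032, 0], "turn": 0}
    - {"delta_pos": [-0.035, -0.032, 0], "turn": 0}

```text
time_s: 1.1
tool_pos: [0.419, 0.1086, 0.2532]
orientation: [0.581, 3.087, 0.0]
force: [0.8, 1.0, 0.3]
gripper_width: 0.0598
grasp_force: 0.0
```

Request:
jog_arm:
  rows:
    - {"delta_pos": [-0.035, -0.032, 0], "turn": 0}
    - {"delta_pos": [-0.035, -0.032, 0], "turn": 0}
    - {"delta_pos": [-0.035, -0.032, 0], "turn": 0}
    - {"delta_pos": [-0.035, -0.032, 0], "turn": 0}
    - {"delta_pos": [-0.035, -0.032, 0], "turn": 0}

```text
time_s: 1.6
tool_pos: [0.524, -0.1041, 0.253]
orientation: [-0.581, -3.087, -0.001]
force: [0.3, 1.1, 0.2]
gripper_width: 0.0595
grasp_force: 0.0
```

Request:
jog_arm:
  rows:
    - {"delta_pos": [0, 0, 0], "turn": 8.5}
    - {"delta_pos": [0, 0, 0], "turn": 8.5}
    - {"delta_pos": [0, 0, 0], "turn": 8.5}
    - {"delta_pos": [0, 0, 0], "turn": 8.5}
    - {"delta_pos": [0, 0, 0], "turn": 8.5}

```text
time_s: 2.1
tool_pos: [0.5234, -0.1022, 0.2527]
orientation: [-1.668, -2.661, 0.0]
force: [0.1, 0.2, -0.7]
gripper_width: 0.0598
grasp_force: 0.0
```

Request:
jog_arm:
  rows:
    - {"delta_pos": [0, 0, 0], "turn": 8.5}
    - {"delta_pos": [0, 0, 0], "turn": 8.5}
    - {"delta_pos": [0, 0, 0], "turn": 8.2}
    - {"delta_pos": [0, 0, 0], "turn": 0}
    - {"delta_pos": [0, 0, 0], "turn": 0}

```text
time_s: 2.6
tool_pos: [0.5235, -0.1021, 0.253]
orientation: [-2.198, -2.244, 0.0]
force: [-0.4, -0.2, -0.1]
gripper_width: 0.0596
grasp_force: 0.0
```

```bash
python3 -c "
from h import *
from cell import ctrl
go(ctrl.sense(),[.5245,-.101,.032])"
```

```text
t 2.6 p [ 0.5235 -0.1021  0.253 ] x [-0.021  1.     0.   ] y [ 1.     0.021 -0.001] yaw_y 1.19 q [-0.34  0.23 -0.06  1.28  0.    1.21] w 0.0596 gf 0.0 F [-0.4 -0.2 -0.1] M [0.03 0.01 0.01]
tool delta [0.001  0.0011 0.221 ] world [ 0.001   0.0011 -0.221 ]
```

Request:
jog_arm:
  rows:
    - {"delta_pos": [0, 0, 0.04], "turn": 0}
    - {"delta_pos": [0, 0, 0.04], "turn": 0}
    - {"delta_pos": [0, 0, 0.04], "turn": 0}
    - {"delta_pos": [0, 0, 0.04], "turn": 0}
    - {"delta_pos": [0, 0, 0.03], "turn": 0}

```text
time_s: 3.1
tool_pos: [0.5224, -0.1017, 0.0608]
orientation: [-2.197, -2.243, 0.001]
force: [-1.2, -0.1, -0.4]
gripper_width: 0.0601
grasp_force: 0.0
```

Request:
jog_arm:
  rows:
    - {"delta_pos": [0.001, 0.001, 0.02], "turn": 0}
    - {"delta_pos": [0, 0, 0.011], "turn": 0}
    - {"delta_pos": [0, 0, 0], "turn": 0}

```text
time_s: 3.4
tool_pos: [0.5236, -0.1008, 0.0309]
orientation: [-2.198, -2.24, 0.002]
force: [0.3, 0.3, 0.3]
gripper_width: 0.06
grasp_force: 0.0
```

Request:
jog_arm:
  rows:
    - {"delta_pos": [0, 0, 0], "turn": 0}
    - {"delta_pos": [0, 0, 0], "turn": 0}
    - {"delta_pos": [0, 0, 0], "turn": 0}
    - {"delta_pos": [0, 0, 0], "turn": 0}
    - {"delta_pos": [0, 0, 0], "turn": 0}
  gripper: -1
  force: 25

```text
time_s: 3.9
tool_pos: [0.5257, -0.1015, 0.0337]
orientation: [2.2, 2.239, 0.002]
force: [-0.2, 0.3, 6.6]
gripper_width: 0.0199
grasp_force: 25.7
```

```bash
python3 -c "
from h import *
from cell import ctrl
go(ctrl.sense(),None)"
```

```text
t 3.9 p [ 0.5257 -0.1015  0.0337] x [-0.018  1.    -0.001] y [1.    0.018 0.003] yaw_y 1.01 q [-0.34  0.41 -0.4   0.76  0.    1.21] w 0.0199 gf 25.7 F [-0.2  0.3  6.6] M [-0.01  0.2   0.04]
```

Request:
jog_arm:
  rows:
    - {"delta_pos": [0, 0, -0.006], "turn": 0}
    - {"delta_pos": [0, 0, -0.006], "turn": 0}
    - {"delta_pos": [-0.011, 0, 0], "turn": 0}
    - {"delta_pos": [-0.011, 0, 0], "turn": 0}
    - {"delta_pos": [0, 0, 0], "turn": 0}

```text
time_s: 4.4
tool_pos: [0.5253, -0.125, 0.0442]
orientation: [2.204, 2.238, -0.0]
force: [0.4, 0.6, -0.3]
gripper_width: 0.0195
grasp_force: 24.7
```

```bash
python3 - <<'E'
from h import *
from cell import ctrl
go(ctrl.sense(),None)
c=ctrl.capture("side"); cv2.imwrite("pics/s1.png",cv2.resize(c["frame"][140:340,240:460,::-1],None,fx=3,fy=3))
E
```

```text
t 4.4 p [ 0.5253 -0.125   0.0442] x [-0.015  1.    -0.001] y [1.    0.015 0.001] yaw_y 0.88 q [-0.38  0.4  -0.38  0.79 -0.    1.17] w 0.0195 gf 24.7 F [ 0.4  0.6 -0.3] M [ 0.03  0.   -0.04]
```

View pics/s1.png

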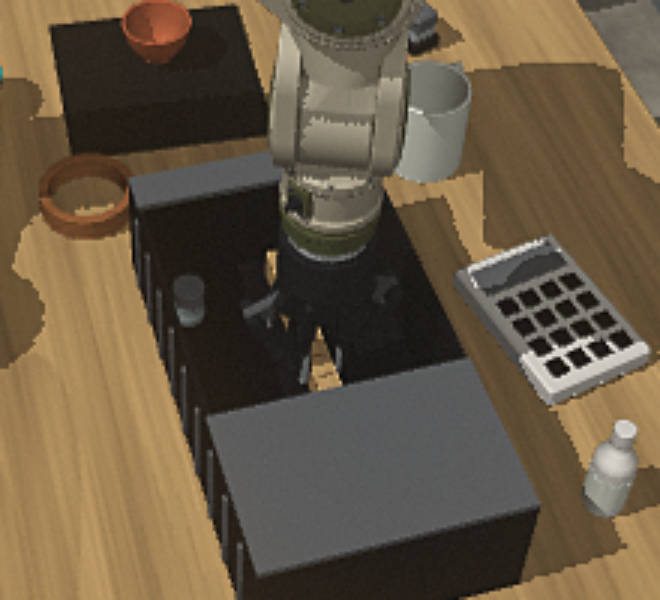

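The bar is in the jaws, with its visible parts at (322,365) and (270,265), and the jar at (188,300) is untouched. Lifting next.

Request:
jog_arm:
  rows:
    - {"delta_pos": [0, 0, -0.014], "turn": 0}
    - {"delta_pos": [0, 0, -0.014], "turn": 0}
    - {"delta_pos": [0, 0, -0.014], "turn": 0}
    - {"delta_pos": [0, 0, -0.014], "turn": 0}
    - {"delta_pos": [0, 0, -0.004], "turn": 0}

```text
time_s: 4.95
tool_pos: [0.5254, -0.1233, 0.1052]
orientation: [2.202, 2.24, 0.001]
force: [1.5, -1.6, -4.6]
gripper_width: 0.0198
grasp_force: 24.6
```

Request:
jog_arm:
  rows:
    - {"delta_pos": [0, 0, -0.003], "turn": 0}
    - {"delta_pos": [0, 0, -0.003], "turn": 0}
    - {"delta_pos": [0, 0, -0.003], "turn": 0}
    - {"delta_pos": [0, 0, -0.003], "turn": 0}
  force: 20

```text
time_s: 5.35
tool_pos: [0.5247, -0.1231, 0.1158]
orientation: [-2.201, -2.24, 0.001]
force: [0.4, -0.4, -3.7]
gripper_width: 0.0196
grasp_force: 24.4
```

```bash
python3 - <<'E'
from h import *
from cell import ctrl
go(ctrl.sense(),None)
c=ctrl.capture("side"); cv2.imwrite("pics/s2.png",cv2.resize(c["frame"][120:340,240:460,::-1],None,fx=2.7,fy=2.7))
E
```

```text
t 5.35 p [ 0.5247 -0.1231  0.1158] x [-0.017  1.     0.001] y [ 1.     0.017 -0.001] yaw_y 0.99 q [-0.38  0.33 -0.29  0.96  0.    1.17] w 0.0196 gf 24.4 F [ 0.4 -0.4 -3.7] M [ 0.07 -0.19  0.06]
```

View pics/s2.png

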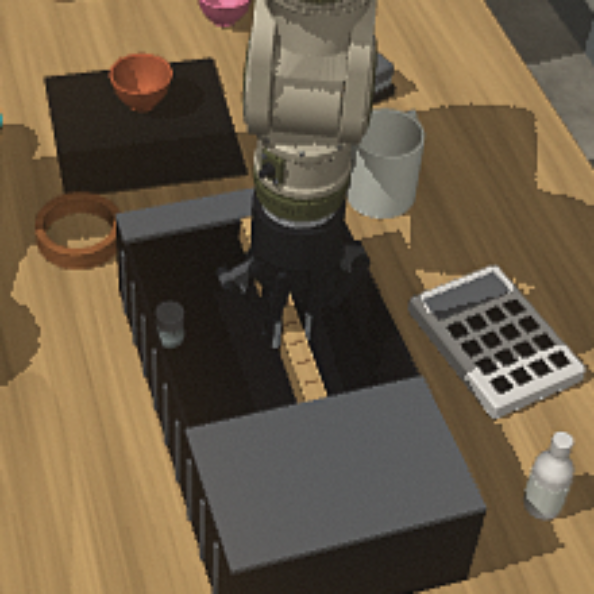

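The bar's b end shows at about (247,228) above the lip level and it passes under the cover at (310,400). The cover is levelling 3.7 N down on it, so it is pivoting as planned.

Request:
jog_arm:
  rows:
    - {"delta_pos": [0, 0, -0.004], "turn": 0}
    - {"delta_pos": [0, 0, -0.004], "turn": 0}
    - {"delta_pos": [0, 0, -0.004], "turn": 0}
    - {"delta_pos": [0, 0, -0.004], "turn": 0}
    - {"delta_pos": [0, 0, -0.004], "turn": 0}

```text
time_s: 5.9
tool_pos: [0.5249, -0.1231, 0.1366]
orientation: [-2.202, -2.24, -0.0]
force: [0.1, -0.1, -4.4]
gripper_width: 0.0192
grasp_force: 24.3
```

Request:
jog_arm:
  rows:
    - {"delta_pos": [0, 0, -0.004], "turn": 0}
    - {"delta_pos": [0, 0, -0.004], "turn": 0}
    - {"delta_pos": [0, 0, -0.004], "turn": 0}
    - {"delta_pos": [0, 0, 0], "turn": 0}

```text
time_s: 6.3
tool_pos: [0.5252, -0.123, 0.149]
orientation: [2.202, 2.241, 0.001]
force: [-0.2, 0.4, -1.8]
gripper_width: 0.0195
grasp_force: 24.6
```

```bash
cat >> h.py <<'E'
def bar(c,zmin=.03,zmax=.4):
    W=cloud(c); H,S,V=cv2.split(cv2.cvtColor(c["frame"],cv2.COLOR_RGB2HSV))
    m=(S>75)&(H>8)&(H<30)&(V>70)&(W[...,2]>zmin)&(W[...,2]<zmax)&(W[...,0]>.4)&(W[...,0]<.64)&(W[...,1]>-.45)&(W[...,1]<.45)
    m=cv2.morphologyEx(m.astype(np.uint8),cv2.MORPH_OPEN,np.ones((2,2)))
    P=W[m>0]; y=P[:,1]; k=np.polyfit(y,P[:,2],1); b=np.abs(P[:,2]-np.polyval(k,y))<.02; k=np.polyfit(y[b],P[b,2],1); P=P[b]
    print("bar n",len(P),"y",P[:,1].min().round(3),P[:,1].max().round(3),"tilt deg",np.degrees(np.arctan(k[0])).round(1),"z at ymin/ymax",np.polyval(k,[P[:,1].min(),P[:,1].max()]).round(3),"x",np.median(P[:,0]).round(3),"xslope",np.polyfit(P[:,1],P[:,0],1)[0].round(3))
E
python3 - <<'E'
from h import *
from cell import ctrl
go(ctrl.sense(),None)
for n in("side","top"): bar(ctrl.capture(n))
E
```

```text
t 6.3 p [ 0.5252 -0.123   0.149 ] x [-0.017  1.     0.   ] y [1.    0.017 0.001] yaw_y 1.0 q [-0.38  0.3  -0.24  1.04  0.    1.17] w 0.0195 gf 24.6 F [-0.2  0.4 -1.8] M [ 0.32  0.12 -0.04]
bar n 303 y -0.184 0.349 tilt deg -12.1 z at ymin/ymax [0.139 0.025] x 0.522 xslope -0.081
bar n 299 y -0.057 0.348 tilt deg -23.1 z at ymin/ymax [0.203 0.03 ] x 0.515 xslope -0.072
```

```bash
sed -i 's/W\[...,1\]<.45)/W[...,1]<.26)/' h.py; python3 - <<'E'
from h import *
from cell import ctrl
for n in("side","top"): c=ctrl.capture(n); bar(c,.06)
E
```

```text
bar n 377 y -0.209 -0.116 tilt deg 26.2 z at ymin/ymax [0.105 0.151] x 0.526 xslope 0.039
bar n 86 y -0.067 -0.032 tilt deg 46.5 z at ymin/ymax [0.164 0.201] x 0.519 xslope 0.181
```

Request:
jog_arm:
  rows:
    - {"delta_pos": [0.02, 0, -0.007], "turn": 0}
    - {"delta_pos": [0.02, 0, -0.007], "turn": 0}
    - {"delta_pos": [0.02, 0, -0.007], "turn": 0}
    - {"delta_pos": [0.02, 0, -0.007], "turn": 0}
    - {"delta_pos": [0.02, 0, -0.007], "turn": 0}
  force: 60

```text
time_s: 7.0
tool_pos: [0.5237, -0.0226, 0.1839]
orientation: [2.201, 2.24, 0.001]
force: [0.6, 0.1, -2.5]
gripper_width: 0.0189
grasp_force: 63.6
```

Request:
jog_arm:
  rows:
    - {"delta_pos": [0.02, 0, -0.007], "turn": 0}
    - {"delta_pos": [0.01, 0, -0.005], "turn": 0}
    - {"delta_pos": [0, 0, 0], "turn": 0}

```text
time_s: 7.3
tool_pos: [0.5234, 0.0076, 0.1963]
orientation: [2.199, 2.242, 0.002]
force: [-0.7, -0.1, -1.8]
gripper_width: 0.0188
grasp_force: 63.7
```

```bash
python3 - <<'E'
from h import *
from cell import ctrl
go(ctrl.sense(),None)
for n in("side","top"): c=ctrl.capture(n); bar(c,.06); np.savez(n+"3.npz",**c)
c=np.load("side3.npz");cv2.imwrite("pics/s3.png",cv2.resize(c["frame"][80:340,200:480,::-1],None,fx=2.3,fy=2.3))
E
```

```text
t 7.3 p [0.5234 0.0076 0.1963] x [-0.019  1.    -0.   ] y [1.    0.019 0.002] yaw_y 1.11 q [-0.14  0.24 -0.2   1.13 -0.    1.41] w 0.0188 gf 63.7 F [-0.7 -0.1 -1.8] M [ 0.01 -0.01  0.05]
bar n 242 y -0.119 0.042 tilt deg -1.6 z at ymin/ymax [0.145 0.14 ] x 0.524 xslope 0.137
bar n 218 y -0.169 -0.094 tilt deg 29.6 z at ymin/ymax [0.097 0.14 ] x 0.521 xslope 0.009
```

View pics/s3.png

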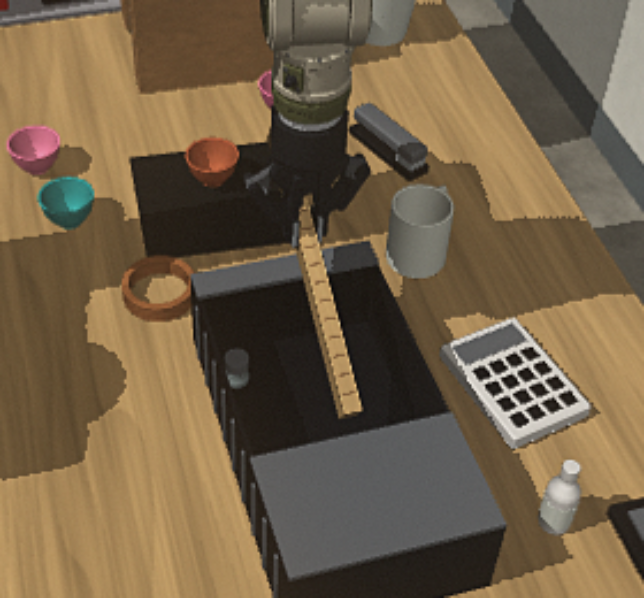

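The picture shows end a at crop (347,410), out from under the cover and in the opening. Next I'll raise it, then level it by resting it across the two plates, still gripped.

Request:
jog_arm:
  rows:
    - {"delta_pos": [0, 0, -0.02], "turn": 0}
    - {"delta_pos": [0, 0, -0.02], "turn": 0}
    - {"delta_pos": [0, 0, -0.02], "turn": 0}
    - {"delta_pos": [0, 0, -0.01], "turn": 0}
    - {"delta_pos": [0, 0, 0], "turn": 0}

```text
time_s: 7.9
tool_pos: [0.5236, 0.0059, 0.2663]
orientation: [2.202, 2.238, 0.002]
force: [-0.5, 0.2, -1.2]
gripper_width: 0.0188
grasp_force: 63.8
```

Request:
jog_arm:
  rows:
    - {"delta_pos": [-0.03, 0.001, 0], "turn": 0}
    - {"delta_pos": [-0.03, 0.001, 0], "turn": 0}
    - {"delta_pos": [-0.03, 0, 0], "turn": 0}
    - {"delta_pos": [0, 0, 0], "turn": 0}

```text
time_s: 8.3
tool_pos: [0.5261, -0.0864, 0.2636]
orientation: [-2.206, -2.235, 0.003]
force: [0.2, 0.8, -1.1]
gripper_width: 0.0185
grasp_force: 63.8
```

```bash
python3 - <<'E'
from h import *
from cell import ctrl
go(ctrl.sense(),[.525,-.082,.140])
for n in("side","top"): c=ctrl.capture(n); bar(c,.125); np.savez(n+"4.npz",**c)
E
```

```text
t 8.3 p [ 0.5261 -0.0864  0.2636] x [-0.013  1.    -0.001] y [ 1.     0.013 -0.002] yaw_y 0.75 q [-0.31  0.23 -0.04  1.3  -0.    1.24] w 0.0185 gf 63.8 F [ 0.2  0.8 -1.1] M [0.06 0.02 0.02]
tool delta [ 0.0045 -0.0008  0.1236] world [-0.0011  0.0044 -0.1236]
bar n 248 y -0.211 0.024 tilt deg -10.0 z at ymin/ymax [0.216 0.175] x 0.525 xslope 0.155
bar n 222 y -0.265 0.023 tilt deg 27.9 z at ymin/ymax [0.168 0.321] x 0.522 xslope -0.005
```

Request:
jog_arm:
  rows:
    - {"delta_pos": [0.004, 0, 0.01], "turn": 0}
    - {"delta_pos": [0, 0, 0.01], "turn": 0}
    - {"delta_pos": [0, 0, 0.008], "turn": 0}
    - {"delta_pos": [0, 0, 0.008], "turn": 0}
    - {"delta_pos": [0, 0, 0.008], "turn": 0}
  force: 25

```text
time_s: 8.9
tool_pos: [0.5267, -0.0781, 0.2215]
orientation: [2.2, 2.242, 0.003]
force: [-0.7, 4.5, 5.7]
gripper_width: 0.019
grasp_force: 64.1
```

Request:
jog_arm:
  rows:
    - {"delta_pos": [0, 0, 0.006], "turn": 0}
    - {"delta_pos": [0, 0, 0.006], "turn": 0}
    - {"delta_pos": [0, 0, 0.006], "turn": 0}
    - {"delta_pos": [0, 0, 0.006], "turn": 0}
    - {"delta_pos": [0, 0, 0.006], "turn": 0}

```text
time_s: 9.4
tool_pos: [0.5266, -0.0789, 0.1911]
orientation: [2.201, 2.241, 0.001]
force: [-0.3, 3.4, 2.8]
gripper_width: 0.0189
grasp_force: 63.4
```

Request:
jog_arm:
  rows:
    - {"delta_pos": [0, 0, 0.006], "turn": 0}
    - {"delta_pos": [0, 0, 0.006], "turn": 0}
    - {"delta_pos": [0, 0, 0.006], "turn": 0}
    - {"delta_pos": [0, 0, 0.006], "turn": 0}
    - {"delta_pos": [0, 0, 0.006], "turn": 0}

```text
time_s: 9.9
tool_pos: [0.5261, -0.0792, 0.1606]
orientation: [-2.202, -2.24, 0.0]
force: [0.1, 2.5, 2.7]
gripper_width: 0.0189
grasp_force: 63.2
```

```bash
python3 - <<'E'
from h import *
from cell import ctrl
go(ctrl.sense(),[.525,-.082,.140])
for n in("side","top"): c=ctrl.capture(n); bar(c,.125); np.savez(n+"5.npz",**c)
E
```

```text
t 9.9 p [ 0.5261 -0.0792  0.1606] x [-0.017  1.     0.   ] y [ 1.     0.017 -0.   ] yaw_y 0.99 q [-0.3   0.28 -0.24  1.06 -0.    1.25] w 0.0189 gf 63.2 F [0.1 2.5 2.7] M [-0.07 -0.08  0.01]
tool delta [-0.0027 -0.0012  0.0206] world [-0.0011 -0.0028 -0.0206]
bar n 333 y -0.226 0.046 tilt deg -9.0 z at ymin/ymax [0.156 0.113] x 0.526 xslope 0.022
bar n 195 y -0.292 -0.218 tilt deg 10.8 z at ymin/ymax [0.132 0.146] x 0.523 xslope -0.06
```

Request:
jog_arm:
  rows:
    - {"delta_pos": [0, 0, 0.004], "turn": 0}
    - {"delta_pos": [0, 0, 0.004], "turn": 0}
    - {"delta_pos": [0, 0, 0.004], "turn": 0}
    - {"delta_pos": [0, 0, 0.003], "turn": 0}
    - {"delta_pos": [0, 0, 0.001], "turn": 0}

```text
time_s: 10.5
tool_pos: [0.5261, -0.0791, 0.1448]
orientation: [-2.202, -2.24, 0.0]
force: [0.4, 2.2, 1.9]
gripper_width: 0.0186
grasp_force: 63.1
```

Request:
jog_arm:
  rows:
    - {"delta_pos": [0, 0, 0.001], "turn": 0}
    - {"delta_pos": [0, 0, 0.001], "turn": 0}
    - {"delta_pos": [0, 0, 0], "turn": 0}

```text
time_s: 10.8
tool_pos: [0.5263, -0.0791, 0.1432]
orientation: [-2.202, -2.241, -0.0]
force: [-0.2, 2.9, 2.3]
gripper_width: 0.0189
grasp_force: 63.1
```

```bash
python3 - <<'E'
from h import *
from cell import ctrl
go(ctrl.sense(),[.525,-.082,.140])
for n in("side","top"): c=ctrl.capture(n); bar(c,.125); np.savez(n+"6.npz",**c)
c=np.load("side6.npz");cv2.imwrite("pics/s6.png",cv2.resize(c["frame"][120:340,240:460,::-1],None,fx=2.7,fy=2.7))
E
```

```text
t 10.8 p [ 0.5263 -0.0791  0.1432] x [-0.017  1.     0.   ] y [1.    0.017 0.   ] yaw_y 1.0 q [-0.3   0.29 -0.26  1.02  0.    1.25] w 0.0189 gf 63.1 F [-0.2  2.9  2.3] M [-0.05 -0.01  0.03]
tool delta [-0.0028 -0.0013  0.0032] world [-0.0013 -0.0029 -0.0032]
bar n 724 y -0.285 -0.019 tilt deg 0.3 z at ymin/ymax [0.141 0.142] x 0.527 xslope -0.019
bar n 213 y -0.292 -0.214 tilt deg 5.9 z at ymin/ymax [0.134 0.142] x 0.524 xslope -0.031
```

View pics/s6.png

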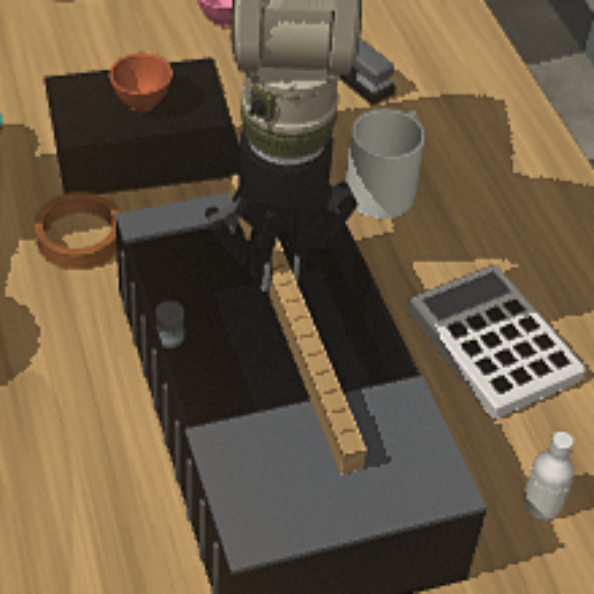

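The bar now lies nearly flat on the long cover, with end a at crop (352,462). A few more millimetres will seat it on the lip.

Request:
jog_arm:
  rows:
    - {"delta_pos": [0, 0, 0.001], "turn": 0}
    - {"delta_pos": [0, 0, 0.001], "turn": 0}
    - {"delta_pos": [0, 0, 0], "turn": 0}

```text
time_s: 11.2
tool_pos: [0.5263, -0.0791, 0.1412]
orientation: [-2.202, -2.241, -0.0]
force: [0.7, 2.5, 2.7]
gripper_width: 0.0186
grasp_force: 63.1
```

Request:
jog_arm:
  rows:
    - {"delta_pos": [0, 0, 0.001], "turn": 0}
    - {"delta_pos": [0, 0, 0.0005], "turn": 0}
    - {"delta_pos": [0, 0, 0], "turn": 0}

```text
time_s: 11.5
tool_pos: [0.5264, -0.0792, 0.1407]
orientation: [2.201, 2.24, 0.001]
force: [-2.1, 2.7, 8.3]
gripper_width: 0.0189
grasp_force: 64.0
```

Seated: 8 N upward at the right height, so the bar is level. Grip harder, lift and carry.

Request:
jog_arm:
  rows:
    - {"delta_pos": [0, 0, 0], "turn": 0}
    - {"delta_pos": [0, 0, 0], "turn": 0}
    - {"delta_pos": [0, 0, 0], "turn": 0}
  gripper: -1
  force: 110

```text
time_s: 11.8
tool_pos: [0.5267, -0.0793, 0.1408]
orientation: [2.201, 2.24, 0.001]
force: [-2.3, 3.0, 8.7]
gripper_width: 0.0177
grasp_force: 108.2
```

Request:
jog_arm:
  rows:
    - {"delta_pos": [0, 0, -0.005], "turn": 0}
    - {"delta_pos": [0, 0, -0.01], "turn": 0}
    - {"delta_pos": [0, 0, -0.015], "turn": 0}
    - {"delta_pos": [0, 0, -0.015], "turn": 0}
    - {"delta_pos": [0, 0, -0.015], "turn": 0}

```text
time_s: 12.3
tool_pos: [0.5259, -0.0792, 0.2003]
orientation: [-2.202, -2.239, 0.0]
force: [0.2, 0.6, -0.7]
gripper_width: 0.0177
grasp_force: 107.6
```

Request:
jog_arm:
  rows:
    - {"delta_pos": [0.01, -0.002, 0], "turn": 0}
    - {"delta_pos": [0.02, -0.005, 0], "turn": 0}
    - {"delta_pos": [0.025, -0.006, 0], "turn": 0}
    - {"delta_pos": [0.025, -0.006, 0], "turn": 0}
    - {"delta_pos": [0.025, -0.006, 0], "turn": 0}

```text
time_s: 12.8
tool_pos: [0.4982, 0.0268, 0.1988]
orientation: [-2.201, -2.239, 0.001]
force: [0.3, 0.3, -1.1]
gripper_width: 0.0178
grasp_force: 107.6
```

Request:
jog_arm:
  rows:
    - {"delta_pos": [0.025, -0.006, 0], "turn": 0}
    - {"delta_pos": [0.025, -0.006, 0], "turn": 0}
    - {"delta_pos": [0.025, -0.006, 0], "turn": 0}
    - {"delta_pos": [0.025, -0.006, 0], "turn": 0}
    - {"delta_pos": [0.025, -0.006, 0], "turn": 0}

```text
time_s: 13.3
tool_pos: [0.4659, 0.1512, 0.1989]
orientation: [-2.201, -2.24, 0.002]
force: [0.6, 0.1, -1.5]
gripper_width: 0.0178
grasp_force: 107.6
```

```bash
python3 - <<'E'
from h import *
from cell import ctrl
go(ctrl.sense(),[.425,.325,.2])
c=ctrl.capture("side"); bar(c,.125)
E
```

```text
t 13.3 p [0.4659 0.1512 0.1989] x [-0.017  1.     0.   ] y [ 1.     0.017 -0.002] yaw_y 1.0 q [ 0.15  0.18 -0.27  1.13  0.    1.7 ] w 0.0178 gf 107.6 F [ 0.6  0.1 -1.5] M [ 0.04 -0.02  0.07]
tool delta [ 0.1745 -0.0379 -0.001 ] world [-0.0409  0.1738  0.0011]
bar n 176 y -0.002 0.343 tilt deg -31.5 z at ymin/ymax [0.217 0.006] x 0.466 xslope 0.19
```

Request:
jog_arm:
  rows:
    - {"delta_pos": [0.025, -0.006, 0], "turn": 0}
    - {"delta_pos": [0.025, -0.006, 0], "turn": 0}
    - {"delta_pos": [0.025, -0.006, 0], "turn": 0}
    - {"delta_pos": [0.025, -0.006, 0], "turn": 0}
    - {"delta_pos": [0.025, -0.006, 0], "turn": 0}

```text
time_s: 13.85
tool_pos: [0.4338, 0.2753, 0.199]
orientation: [-2.201, -2.24, 0.002]
force: [-0.6, -0.7, -1.2]
gripper_width: 0.0176
grasp_force: 107.6
```

Request:
jog_arm:
  rows:
    - {"delta_pos": [0.025, -0.005, 0.005], "turn": 0}
    - {"delta_pos": [0.015, -0.002, 0.01], "turn": 0}
    - {"delta_pos": [0.008, 0, 0.012], "turn": 0}
    - {"delta_pos": [0, 0, 0.008], "turn": 0}
    - {"delta_pos": [0, 0, 0], "turn": 0}

```text
time_s: 14.35
tool_pos: [0.4262, 0.321, 0.1626]
orientation: [-2.202, -2.24, 0.006]
force: [-0.5, 0.2, -1.3]
gripper_width: 0.0179
grasp_force: 107.6
```

Request:
jog_arm:
  rows:
    - {"delta_pos": [0, 0, 0], "turn": 0}
    - {"delta_pos": [0, 0, 0], "turn": 0}
    - {"delta_pos": [0, 0, 0], "turn": 0}

```text
time_s: 14.65
tool_pos: [0.4278, 0.3218, 0.1654]
orientation: [2.203, 2.239, 0.002]
force: [-0.6, -0.7, -1.5]
gripper_width: 0.0178
grasp_force: 107.6
```

```bash
python3 - <<'E'
from h import *
from cell import ctrl
go(ctrl.sense(),[.425,.325,.163])
for n in("side","top"):
    c=ctrl.capture(n); W=cloud(c); H,S,V=cv2.split(cv2.cvtColor(c["frame"],cv2.COLOR_RGB2HSV))
    m=(S>75)&(H>8)&(H<30)&(V>70)&(W[...,2]>.1)&(W[...,2]<.22)&(abs(W[...,0]-.426)<.03)&(abs(W[...,1]-.28)<.25)
    P=W[m]; t=P[P[:,2]>np.median(P[:,2])-.008]; k=np.polyfit(t[:,1],t[:,2],1)
    print(n,len(P),P[:,1].min().round(3),P[:,1].max().round(3),"x",np.median(t[:,0]).round(3),"tilt",np.degrees(k[0]).round(2),"z top",np.median(t[:,2]).round(3))
    np.savez(n+"9.npz",**c)
a,b=[np.load(n+"9.npz")["frame"][:,:,::-1] for n in("side","top")]
cv2.imwrite("pics/fin.png",np.vstack([cv2.resize(a[60:340,150:450],(560,300)),cv2.resize(b[100:300,130:500],(560,300))]))
E
```

```text
t 14.65 p [0.4278 0.3218 0.1654] x [-0.016  1.     0.   ] y [1.    0.016 0.001] yaw_y 0.94 q [ 0.49  0.28 -0.22  1.07 -0.    2.05] w 0.0178 gf 107.6 F [-0.6 -0.7 -1.5] M [-0.01  0.   -0.05]
tool delta [ 0.0032 -0.0028  0.0024] world [-0.0028  0.0032 -0.0024]
side 517 0.114 0.422 x 0.43 tilt 1.27 z top 0.165
top 726 0.118 0.316 x 0.429 tilt 0.87 z top 0.165
```

View pics/fin.png

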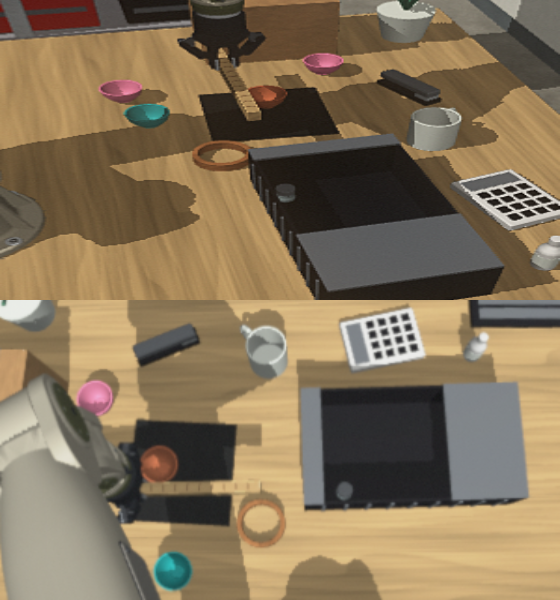

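The picture shows the bar held level: tilt about 1°, middle at about (0.43, 0.27), over the mat and beside the bowl. Its underside is about 13 cm above the mat, and the jar and everything else are undisturbed.

```bash
python3 -c "
from cell import ctrl
print(ctrl.job_done())"
```

```text
the job is handed in; nothing more can be done
None
```

I drew the bar out of the crate, +x end first, and handed the job in with it held over the mat: about 1° off level, underside about 13 cm up, beside the bowl, everything else undisturbed in the last views; I levelled it mid-way by resting it, still gripped, across the crate's cover plates.

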